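# Find the hidden release groove of a vise and press its plunger

## Task

Slide a fingertip along the exposed top edge of the dark lock bar at the front of the vise, between the two blue housings, to find the release groove hidden in it, then press the plunger at the bottom of the groove fully down; it stays down by itself. Use the fingertips only and grasp nothing, leave the wrench, the red case and the reference ball where they are, and finish clear of everything.

Things in the scene. Friction and masses are not known exactly. Their poses are not given: they have to be found in the camera images.
- vise: Machine vise bolted to the dark steel bed; it does not move. Origin on the bed, z up, y along its lock bar; -x is the front, turned roughly to the robot. Grey base plate 30 mm high, x -95 to 135 mm, y -180 to 180 mm. The dark lock bar stands upright along x = -70 mm, with a blue housing at each end (y 80 to 175 mm either side, 34 mm wide, top 88 mm above the bed).
- jaws (a point): Middle between the tops of the two dark vise jaws, 95 mm above the bed; jaws fill vise x -2 to 113 mm. The copper-coloured casting clamped here is 60 mm across and its top 120 mm above the bed.
- edge (a point): Middle of the lock bar's flat exposed top edge, 85 mm above the bed; axes as the vise's. 26 mm wide (x), exposed for y -80 to 80 mm; the housings rise 3 mm above it. Free air along both sides, 55 mm to the jaws. The release groove is a notch across the whole bar, 46 mm long in y, open at top and both sides, its middle anywhere from y -46 to 46 mm (new each time, not reported).
- release (a joint): How far the plunger is pressed down: 0 up, 0.010 m fully down (hard stop). It is a dark steel block 20 mm (x) by 40 mm (y), in the middle of the groove, its top 22 mm below the bar's edge when up, 32 mm when down. It sinks straight down against about 6 N of friction and stays where it is left (no spring).
- pin (a point): Top of a green indicator pin (14 mm across) in the blue housing at vise y +130 mm, 88 mm above the bed while the plunger is up (this point does not move); the pin rises as far as the plunger goes down.
- wrench: Loose open-ended wrench, 150 mm long, lying flat on the bed in front of the vise; origin at the underside of its middle. Leave alone.
- case: Loose closed red case, 60 x 100 x 28 mm, on the bed beside the vise's -y end; origin at the centre of its underside. Leave alone.
- refball: Loose steel reference ball on a stem and round foot, 77 mm high, foot 48 mm across, on the bed beside the vise's +y end; origin at the centre of its underside. Leave alone.

How it is judged:
On the way, in this order (a step that is already met when the one before it is completed fails the run):
1. a fingertip rests on the exposed top edge of the lock bar while the plunger is still up (contact force between the fingers and anything else above 0.3 N and x of the grasp point in the frame of edge between -0.07 and 0.07 m and y of the grasp point in the frame of edge between -0.13 and 0.13 m and z of the grasp point in the frame of edge between 0.001 and 0.045 m and value of joint release below 0.002 m), for 0.2 s.
2. the plunger in the groove is pressed fully down (value of joint release above 0.008 m), for 0.1 s.
At the end, for the whole second after the job is handed in: The plunger is down by more than 8 of its 10 mm and stays there; the wrench, the case and the reference ball are each within 15 mm of where they started (value of joint release above 0.008 m and distance of each of refball, wrench, case from where it was at the start of the episode below 0.015 m); the robot touches nothing.
It fails at once if the wrench, the case or the reference ball is moved or lifted by more than 15 mm (distance of any of refball, wrench, case from where it was at the start of the episode above 0.015 m).
It also fails if it takes over 51 s, if anything falls off the work surface, if the arm or the gripper's body presses on something with over 40 N, if the wrist force passes 120 N, or if a joint passes its speed limit or range.

## Robot

A 6-joint arm with a two-finger parallel gripper is mounted at the origin on the work surface. World frame = base frame: x ahead of the robot, y to its left, z up, the work surface at z = 0. Lengths are in m, angles in rad, forces in N, time in s.
With the tool pointing down it reaches from about 0.35 to 0.775 m from the base axis. Payload 5.5 kg.
Tool frame: the origin (TCP) lies at the very end of the fingers, on their centre line; the grasp point (between the pads) lies 19 mm behind it; x points along the fingers, y is the direction in which the jaws open and shut, and the axes are right-handed (so a half turn about x gives the same grasp; the last joint's range is limited). The gripper opens to 85 mm and grips with 20 to 120 N. Pads are 22 mm wide; open, the fingers measure 114 mm over their backs; the gripper's body (76 mm by 85 mm) begins 54 mm behind the grasp point. The pads swing forward as they close: fully open they stand 13 mm farther back than shut.
Start: joints at [-1.312, 0.313, 0.046, 1.304, 0, 1.431], TCP at [0.223, -0.53, 0.231] pointing down, gripper open.
Joint ranges: [-2.76, 2.76], [-0.86, 1.69], [-1.03, 1.26], [-2.2, 2.34], [-1.47, 1.5], [-3.14, 3.14]. Speed limits (rad/s): [2.57, 2.57, 3.14, 3.14, 3.14, 3.14].

## Interface

Orientations are given as a unit quaternion [w, x, y, z].
In Python, from workcell import readout, cams, env, finder gives the robot as it stands.
- The arm moves only by the tool drive_tool, never from a script. Its argument "moves" is a list that holds one entry, the list of rows, each a list of 7 numbers: the shift along the tool's x, y, z in m, then the turn, a rotation vector about the tool's x, y, z in rad, then the closure in counts, from 0 (fully open) to 255 (shut). A call has exactly 5 rows; each row is the pose to reach, as a shift and turn from the pose measured when the call began, along the tool's axes at that moment; what a row does not reach only later rows make up. A row lasts 1/8 s, in which the tool goes at most 62.5 mm and 10.7 degrees, less where a joint would pass 70% of its speed; a pose out of reach is approached as far as the arm can. A call with a gripper value outside its range is refused whole. The fingers move at their own pace and stop on an object; "squeeze" is the grip in N (left out, the last holds). Time passes only in rows, so rows that repeat a pose let the fingers close, or fill a call up. It gives the time, the measured TCP pose, the force and the opening at its end, in the units of the state.
- readout.get_state(): the state, without advancing time (a new reading comes with each control period).
- cams.read_camera(name): name is "scene" or "top" or "wrist"; returns the picture (400x640x3 uint8, blue, green, red); there is no depth.
- cams.camera_params(name): a dict with "mtx" (3x3 intrinsics, pixels), "R" (3x3) and "t" (3): a world point X has camera coordinates R X + t; the wrist camera has in their place "mount" (4x4, takes a point from camera to tool coordinates, whose origin is the TCP and whose axes are the tool frame's). Camera axes: x right, y down, z forward; pixel columns grow to the right and rows downward; lengths in m; the calibration is good to about 2 mm. A picture is of the moment at which its call begins: read the wrist's pose just before it. camera_params takes no time and is no camera call.
- env.hand_in(): hands the job in, once; it reports no verdict.
Trained networks look in the newest picture that a camera, given by its name, has taken for a name from the list of things; names that differ only in an ending like _2 or _b are one class to them, and where a whole thing is asked for, a point or a joint stands for the part that bears it (a point fixed in the world has none). Each returns a list of dicts, best first, with "conf" (0 to 1); they miss things now and then, are a little off and sometimes report something else, mostly with a low value. They report only what shows in the picture. A call takes as long as a camera call.
- finder.regions_of(camera, name): "pixels" (400x640 bool, what is visible of it) and "point" ([column, row] in pixels, amid what is visible of it).
The state is a dict: "clock": time; "joint_pos": joint angles; "qvel": joint speeds; "tau": joint torques, N m; "tcp_pos": TCP position; "orientation": TCP orientation; "wrist_force": force on the tool from outside, world axes, zero at the start; "ft_torque": the same for the moment, N m; "finger_gap": finger opening in m.
Only numpy, scipy, OpenCV 4.12 (cv2) and the standard library are available. Lean on these libraries where they do the work, as an engineer would, in place of code of your own. Each camera call takes 0.05 s, during which the arm holds its last target.

## Working session

There is one attempt and no reset: what is moved stays moved. The work goes in short steps, Python scripts to look and compute and a tool call to move; the robot and the scene stay as the last step left them, time stands still between calls to the robot, and variables do not carry over. Pictures are saved under pics/ and viewed, and the job is handed in when it is done.

Besides the shell and the picture viewer there is one more tool, called after "Request:" as name(argument=value, ...) on one line, values as JSON. drive_tool: Moves the arm, as the interface text tells. Its arguments: {"type":"object","properties":{"moves":{"type":"array"},"squeeze":{"type":"number"}},"required":["moves"]}

```bash
ls; mkdir -p pics
python3 - <<'E'
from workcell import readout,cams,env,finder
import cv2
print(readout.get_state())
for n in("scene","top"):
    im=cams.read_camera(n); cv2.imwrite(f"pics/{n}0.png",im); print(n,cams.camera_params(n))
    for k in(["edge","vise","pin"] ):
        for r in finder.regions_of(n,k)[:3]: print(k,r["conf"],r["point"],r["pixels"].sum())
print(cams.camera_params("wrist"))
print(readout.get_state()["clock"])
E
```

```text
pics
{'clock': 0.0, 'joint_pos': array([-1.31159332e+00,  3.14017574e-01,  4.49751371e-02,  1.30358070e+00,
        3.12120503e-05,  1.43120941e+00]), 'qvel': array([ 0.00146219,  0.00044698,  0.00047875, -0.00135385,  0.00043737,
        0.00107805]), 'tau': array([ 1.05574174e-03, -4.80619168e+01,  2.98537087e+01,  1.90718420e-02,
        1.15253911e-04, -3.18922355e-07]), 'tcp_pos': array([ 0.22315104, -0.52938657,  0.23039752]), 'orientation': array([-0.13941566, -0.69306871, -0.14070642,  0.69312389]), 'wrist_force': array([0.26575687, 0.15253129, 0.34878559]), 'ft_torque': array([-0.01514616,  0.01310996, -0.02036229]), 'finger_gap': 0.08510071254706446}
scene {'mtx': array([[420.87230806,   0.        , 321.85420016],
       [  0.        , 420.87230806, 201.87997642],
       [  0.        ,   0.        ,   1.        ]]), 'R': array([[ 0.72856845,  0.68486747,  0.01202316],
       [ 0.37004404, -0.37876411, -0.84829544],
       [-0.57641601,  0.6224904 , -0.52938671]]), 't': array([-0.44591367, -0.13256459,  1.30979032])}
edge 0.97 [287.8, 250.8] 15075
vise 0.81 [288.3, 253.9] 15
[... 308 characters left out ...]
 [ 0.04361228, -0.00915352, -0.9990066 ]]), 't': array([0.01601974, 0.59082982, 1.25459936])}
vise 0.91 [361.2, 195.2] 13328
pin 0.92 [363.8, 198.0] 13184
pin 0.58 [371.3, 236.8] 116
{'mtx': array([[341.77630992,   0.        , 320.35057926],
       [  0.        , 341.77630992, 201.97882322],
       [  0.        ,   0.        ,   1.        ]]), 'mount': array([[-5.71195628e-04, -3.27771349e-01,  9.44756909e-01,
        -1.43849216e-01],
       [ 9.99999834e-01, -1.15279348e-04,  5.64600545e-04,
         5.49732962e-04],
       [-7.61489214e-05,  9.44757074e-01,  3.27771360e-01,
        -8.56581869e-02],
       [ 0.00000000e+00,  0.00000000e+00,  0.00000000e+00,
         1.00000000e+00]])}
0.4
```

View pics/scene0.png

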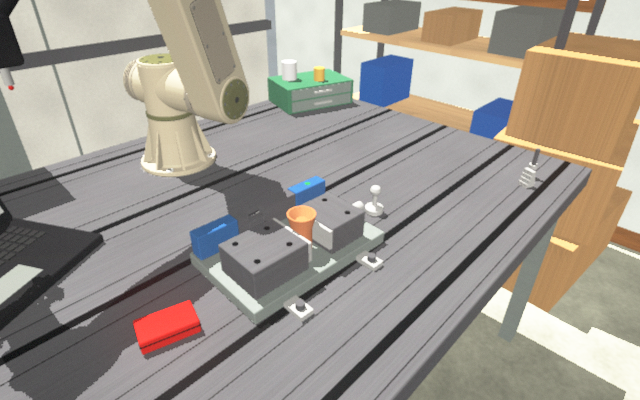

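View pics/top0.png

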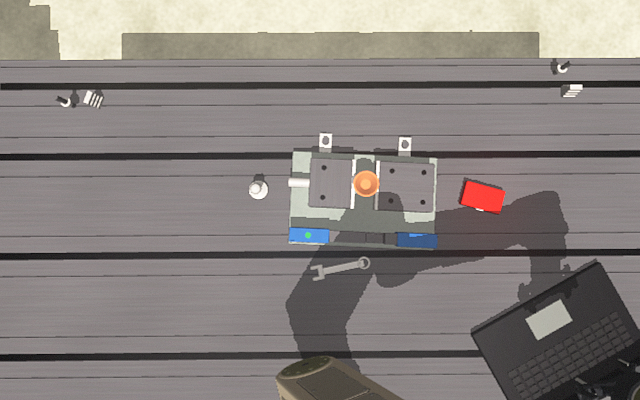

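The top view shows the vise around (363,198), the green pin at (308,235) and the blue housings at (308,236) and (416,240). The wrench is in front at (341,268), with the ball at (258,187) and the case at (482,196). I'll enlarge the bar.

Run:
```python
import cv2,numpy as np
im=cv2.imread("pics/top0.png")
c=im[222:256,280:445]; c=cv2.resize(c,None,fx=4.8,fy=8,interpolation=cv2.INTER_CUBIC)
c=np.clip((c/255.)**0.5*255,0,255).astype(np.uint8)
s=im[140:260,280:445]; s=cv2.resize(s,(792,300),interpolation=cv2.INTER_CUBIC); cv2.imwrite("pics/z0.png",np.vstack([c,s]))
```

```text
(no output)
```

View pics/z0.png

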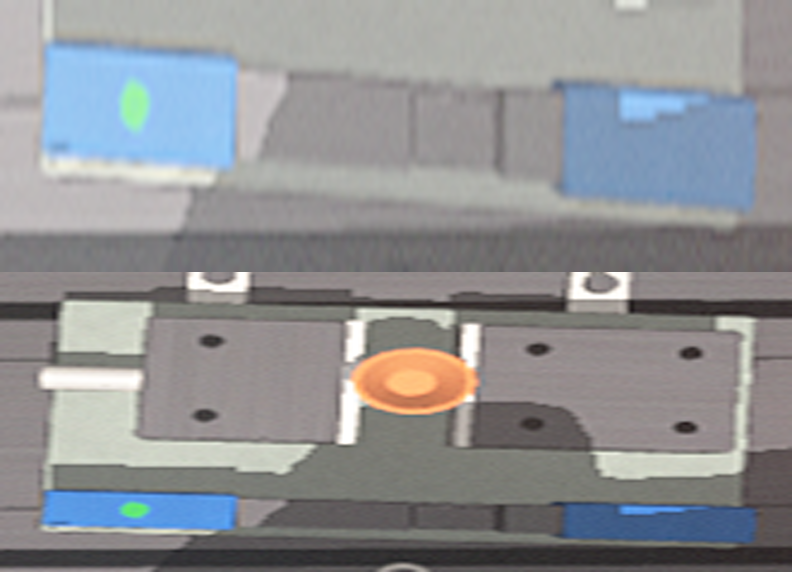

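```bash
cat > h.py <<'E'
from workcell import readout,cams,env,finder
import numpy as np,cv2
from scipy.spatial.transform import Rotation as Rn
from scipy.optimize import least_squares
def q2R(q): return Rn.from_quat([q[1],q[2],q[3],q[0]]).as_matrix()
def proj(n,X,tcp=None,Rt=None):
    p=cams.camera_params(n)
    X=np.atleast_2d(X)
    if n=="wrist":
        M=p["mount"]; Xt=(X-tcp)@Rt; Xc=(Xt-M[:3,3])@M[:3,:3]
    else: Xc=X@p["R"].T+p["t"]
    u=Xc@p["mtx"].T
    return u[:,:2]/u[:,2:]
def ray(n,uv,z,tcp=None,Rt=None):
    p=cams.camera_params(n); d=np.linalg.solve(p["mtx"],[uv[0],uv[1],1.])
    if n=="wrist":
        M=p["mount"]; o=tcp+Rt@M[:3,3]; d=Rt@M[:3,:3]@d
    else: o=-p["R"].T@p["t"]; d=p["R"].T@d
    return o+d*(z-o[2])/d[2]
def V(p,v):
    c,s=np.cos(p[2]),np.sin(p[2]); v=np.atleast_2d(v)
    return np.c_[p[0]+c*v[:,0]-s*v[:,1],p[1]+s*v[:,0]+c*v[:,1],v[:,2]]
E
python3 - <<'E'
from h import *
vp=np.array([[-.07,.13,.088],[-.087,.080,.088],[-.087,-.08,.088],[-.087,-.175,.088]])
im=np.array([[308.1,235.25],[329,243],[396.7,246],[436.9,248.2]])
f=lambda p:(proj("top",V(p,vp))-im).ravel()
r=least_squares(f,[.5,-.05,0]);p=r.x;print(p,np.degrees(p[2]),r.fun.round(2))
print("C",-cams.camera_params("top")["R"].T@cams.camera_params("top")["t"])
c,s=np.cos(p[2]),np.sin(p[2])
for z in(.085,.063):
  for u in([365.8,238],[384.2,239]):
    X=ray("top",u,z); d=X[:2]-p[:2]; print(z,X.round(4),"vise",(c*d[0]+s*d[1]).round(4),(-s*d[0]+c*d[1]).round(4))
print("edge mid",V(p,[-.07,0,.085]))
print(q2R(readout.get_state()["orientation"]))
im=cams.read_camera("wrist");cv2.imwrite("pics/w0.png",im)
E
```

```text
[ 0.56243116 -0.07217339 -0.05070053] -2.9049264033093665 [-0.27 -0.27 -0.21  0.19  0.16  0.23  0.32 -0.16]
C [0.53563426 0.02432886 1.27900747]
0.085 [ 0.4911 -0.0751  0.085 ] vise -0.0711 -0.0065
0.085 [ 0.4885 -0.1184  0.085 ] vise -0.0715 -0.05
0.063 [ 0.4903 -0.0769  0.063 ] vise -0.0718 -0.0084
0.063 [ 0.4876 -0.1211  0.063 ] vise -0.0722 -0.0526
edge mid [[ 0.49252111 -0.06862587  0.085     ]]
[[-6.02499993e-05  3.88267746e-01 -9.21546609e-01]
 [ 1.98402085e-04 -9.21546588e-01 -3.88267751e-01]
 [-9.99999979e-01 -2.06229901e-04 -2.15099493e-05]]
```

View pics/w0.png

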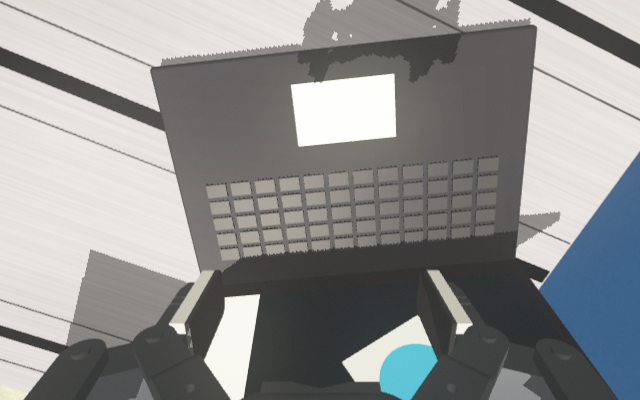

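Request:
drive_tool(moves=[[[0,-0.035,-0.044,-0.112,0,0,255],[0,-0.071,-0.089,-0.224,0,0,255],[0,-0.107,-0.133,-0.336,0,0,255],[0,-0.142,-0.178,-0.448,0,0,255],[0,-0.178,-0.222,-0.56,0,0,255]]], squeeze=40)

```text
clock: 1.08
tcp_pos: [0.3594, -0.2781, 0.2315]
orientation: [0.327, 0.627, 0.327, -0.627]
wrist_force: [0.7, -0.2, -0.4]
finger_gap: 0.0002
```

```bash
cat >> h.py <<'E'
P=np.array([.56243,-.07217,-.05070])
def need(vp,P=P):
    s=readout.get_state();R=q2R(s["orientation"]);tcp=s["tcp_pos"]
    X=V(P,vp)[0]
    yv=np.array([np.sin(P[2]),-np.cos(P[2]),0]) # -y vise
    zt=yv;xt=np.array([0,0,-1.]);yt=np.cross(zt,xt)
    Rt=np.c_[xt,yt,zt]
    c,sn=np.cos(P[2]),np.sin(P[2]);d=tcp[:2]-P[:2]
    print("t",s["clock"],"tcp",tcp.round(4),"in vise",(c*d[0]+sn*d[1]).round(4),(-sn*d[0]+c*d[1]).round(4),"F",s["wrist_force"].round(2),"gap",round(s["finger_gap"],4))
    print("shift",(R.T@(X-tcp)).round(4),"turn",Rn.from_matrix(R.T@Rt).as_rotvec().round(4))
E
python3 -c "
from h import *
need([-.07,.04,.2])"
```

```text
t 1.075 tcp [ 0.3594 -0.2781  0.2315] in vise -0.1923 -0.216 F [ 0.73 -0.24 -0.39] gap 0.0002
shift [ 0.0315 -0.0318 -0.2819] turn [-5.581e-01  3.000e-04 -9.000e-04]
```

Request:
drive_tool(moves=[[[0,-0.006,-0.056,-0.112,0,0,255],[0,-0.012,-0.112,-0.223,0,0,255],[0.01,-0.019,-0.169,-0.335,0,0,255],[0.02,-0.025,-0.225,-0.446,0,0,255],[0.031,-0.032,-0.282,-0.558,0,0,255]]])

```text
clock: 1.7
tcp_pos: [0.4954, -0.0268, 0.2006]
orientation: [0.489, 0.512, 0.487, -0.511]
wrist_force: [1.2, -0.8, 0.0]
finger_gap: 0.0002
```

```bash
python3 -c "
from h import *
need([-.07,.04,.2])
for n in('wrist','scene','top'):
  im=cams.read_camera(n);cv2.imwrite('pics/%s1.png'%n,im)
im=cv2.imread('pics/top1.png');cv2.imwrite('pics/ztop1.png',cv2.resize(im[130:270,270:460],None,fx=4.2,fy=4.2,interpolation=cv2.INTER_CUBIC))
"
```

```text
t 1.7 tcp [ 0.4954 -0.0268  0.2006] in vise -0.0692 0.0419 F [ 1.24 -0.83  0.01] gap 0.0002
shift [ 0.0006 -0.0008  0.0019] turn [ 0.0036  0.0009 -0.0021]
```

View pics/wrist1.png

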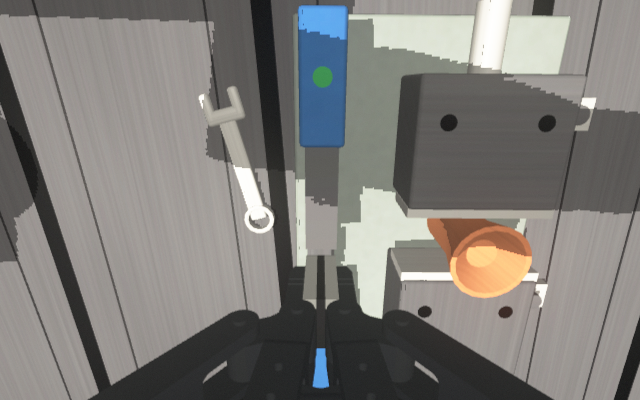

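View pics/scene1.png

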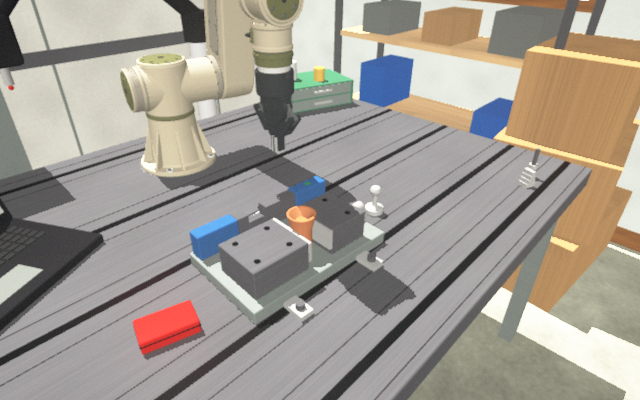

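The wrist view shows the green pin at (322,76), the inner end of the +y housing at row 146, and the bar running down to the groove's start at about row 255. I'll refine the fit with these.

Run:
```python
from h import *
im=cv2.imread('pics/wrist1.png');c=cv2.resize(im[130:300,270:370],None,fx=4,fy=3.4,interpolation=cv2.INTER_CUBIC)
cv2.imwrite('pics/zw1.png',np.clip((c/255.)**.6*255,0,255).astype(np.uint8))
s=readout.get_state();R=q2R(s["orientation"]);t=s["tcp_pos"]
for n,v in dict(pin=[-.07,.13,.088],hl=[-.087,.08,.088],hr=[-.053,.08,.088],g1=[-.07,-.0065,.085],g1l=[-.083,-.0065,.085],g2=[-.07,-.052,.085],pl=[-.07,-.009,.063]).items():
    print(n,proj("wrist",V(P,v),t,R).round(1))
cc,sn=np.cos(P[2]),np.sin(P[2])
for uv,z in(([322,76.5],.088),([301,146],.088),([322,254.5],.085),([304,200],.085),([339,200],.085)):
    d=ray("wrist",uv,z,t,R)[:2]-P[:2]; print(uv,(cc*d[0]+sn*d[1]).round(4),(-sn*d[0]+cc*d[1]).round(4))
```

```text
pin [[319.2  79.2]]
hl [[296.3 149.7]]
hr [[341.5 149.9]]
g1 [[318.5 251.2]]
g1l [[303.1 251.1]]
g2 [[318.3 297.2]]
pl [[318.6 242.4]]
[322, 76.5] -0.068 0.1318
[301, 146] -0.0834 0.0828
[322, 254.5] -0.067 -0.0096
[304, 200] -0.0818 0.0391
[339, 200] -0.0538 0.0392
```

View pics/zw1.png

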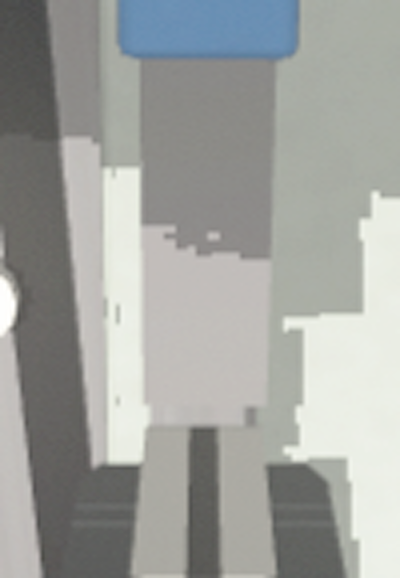

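View pics/ztop1.png

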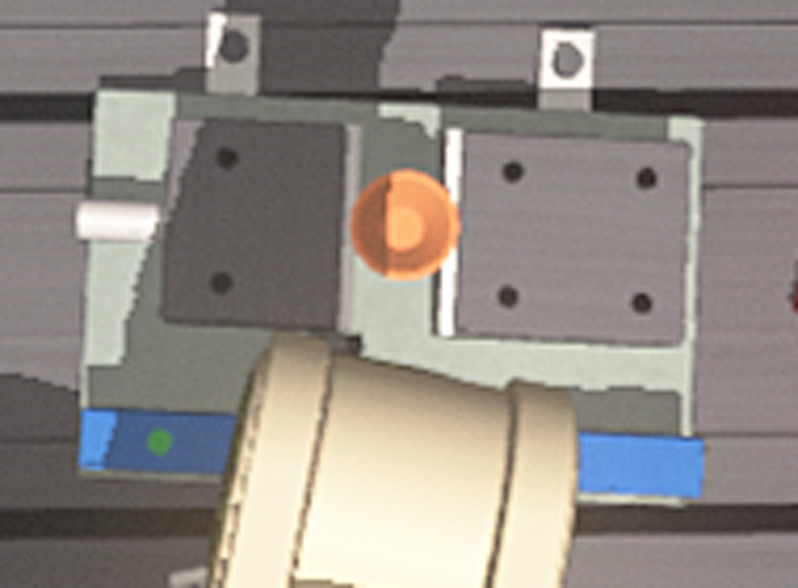

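Both views agree within about 2–3 mm: the groove runs over vise y ≈ −0.052 to −0.006. Next I descend onto the bar's edge at y ≈ +0.04.

Request:
drive_tool(moves=[[[0.025,-0.001,0.002,0.0036,0,0,255],[0.055,-0.001,0.002,0.0036,0,0,255],[0.08,-0.001,0.002,0.0036,0,0,255],[0.1,-0.001,0.002,0.0036,0,0,255],[0.108,-0.001,0.002,0.0036,0,0,255]]])

```text
clock: 2.48
tcp_pos: [0.4927, -0.0289, 0.091]
orientation: [-0.487, -0.512, -0.487, 0.513]
wrist_force: [-0.2, -0.6, 0.4]
finger_gap: -0.0001
```

```bash
python3 -c "
from h import *
need([-.069,.04,.085])
for n in('wrist','scene'):
  im=cams.read_camera(n);cv2.imwrite('pics/%s2.png'%n,im)
need([-.069,.04,.085])
im=cv2.imread('pics/scene2.png');a=cv2.resize(im[150:260,170:400],(640,306));cv2.imwrite('pics/z2.png',np.vstack([a,cv2.imread('pics/wrist2.png')[110:]]))
"
```

```text
t 2.475 tcp [ 0.4927 -0.0289  0.091 ] in vise -0.0719 0.0397 F [-0.21 -0.65  0.36] gap -0.0001
shift [ 0.006   0.0029 -0.0003] turn [-0.0005  0.0003  0.0019]
t 2.575 tcp [ 0.493  -0.0286  0.0915] in vise -0.0715 0.04 F [-0.49 -0.2  -0.23] gap 0.0002
shift [0.0065 0.0025 0.    ] turn [0.0002 0.0002 0.0015]
```

View pics/z2.png

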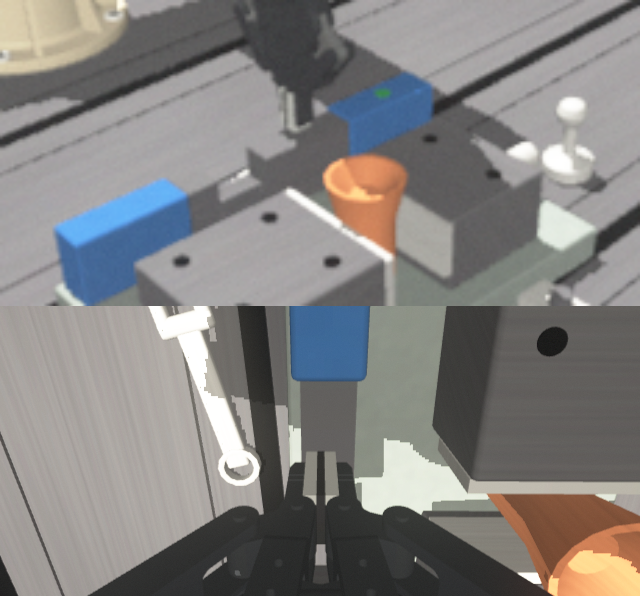

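The scene view shows the groove as a notch in the bar (enlarged columns about 190–250), with the fingertip just above the edge, closer to the +y housing. Now I touch down.

Request:
drive_tool(moves=[[[0.002,0.0025,0,0,0,0,255],[0.004,0.0025,0,0,0,0,255],[0.006,0.0025,0,0,0,0,255],[0.007,0.0025,0,0,0,0,255],[0.008,0.0025,0,0,0,0,255]]])

```text
clock: 3.2
tcp_pos: [0.4957, -0.0287, 0.085]
orientation: [-0.487, -0.512, -0.487, 0.513]
wrist_force: [-5.8, 1.2, 18.6]
finger_gap: -0.0001
```

```bash
python3 -c "
from h import *
need([-.069,-.029,.085])"
```

```text
t 3.2 tcp [ 0.4957 -0.0287  0.085 ] in vise -0.0688 0.04 F [-5.77  1.22 18.62] gap -0.0001
shift [ 0.     -0.0002  0.069 ] turn [0.0004 0.0006 0.0005]
```

Request:
drive_tool(moves=[[[0.0007,0,0,0,0,0,255],[0.0007,0,0.002,0,0,0,255],[0.0007,0,0.006,0,0,0,255],[0.0007,0,0.011,0,0,0,255],[0.0007,0,0.016,0,0,0,255]]])

```text
clock: 3.82
tcp_pos: [0.4958, -0.044, 0.085]
orientation: [0.488, 0.513, 0.487, -0.511]
wrist_force: [0.5, 3.9, 5.7]
finger_gap: 0.0001
```

```bash
python3 -c "
from h import *
need([-.069,-.029,.085])"
```

```text
t 3.825 tcp [ 0.4958 -0.044   0.085 ] in vise -0.068 0.0248 F [0.49 3.88 5.67] gap 0.0001
shift [-0.     -0.0011  0.0538] turn [ 0.0013 -0.0012 -0.0016]
```

Contact holds at about 6 N with friction as it slides. I'll slide on towards the groove.

Request:
drive_tool(moves=[[[0.0007,-0.001,0.007,0,0,0,255],[0.0007,-0.001,0.014,0,0,0,255],[0.0007,-0.001,0.021,0,0,0,255],[0.0007,-0.001,0.028,0,0,0,255],[0.0007,-0.001,0.034,0,0,0,255]]])

```text
clock: 4.45
tcp_pos: [0.4939, -0.0774, 0.085]
orientation: [0.488, 0.514, 0.487, -0.51]
wrist_force: [0.7, 3.9, 5.5]
finger_gap: 0.0001
```

```bash
python3 -c "
from h import *
need([-.069,-.029,.085])"
```

```text
t 4.45 tcp [ 0.4939 -0.0774  0.085 ] in vise -0.0682 -0.0087 F [0.69 3.92 5.46] gap 0.0001
shift [-0.0001 -0.0009  0.0203] turn [ 0.002  -0.0028 -0.0035]
```

Request:
drive_tool(moves=[[[0.0007,-0.001,0.005,0.002,-0.003,-0.0035,255],[0.0007,-0.001,0.01,0.002,-0.003,-0.0035,255],[0.0007,-0.001,0.015,0.002,-0.003,-0.0035,255],[0.0007,-0.001,0.02,0.002,-0.003,-0.0035,255],[0.0007,-0.001,0.02,0.002,-0.003,-0.0035,255]]])

```text
clock: 5.08
tcp_pos: [0.4919, -0.0977, 0.0841]
orientation: [-0.487, -0.513, -0.487, 0.513]
wrist_force: [-0.1, 0.4, 0.2]
finger_gap: 0.0005
```

```bash
python3 -c "
from h import *
need([-.069,-.029,.085])
for n in('wrist','scene'):
  im=cams.read_camera(n);cv2.imwrite('pics/%s3.png'%n,im)
im=cv2.imread('pics/scene3.png');a=cv2.resize(im[150:260,170:400],(640,306),interpolation=cv2.INTER_CUBIC);cv2.imwrite('pics/z3.png',np.vstack([a,cv2.imread('pics/wrist3.png')[110:]]))"
```

```text
t 5.075 tcp [ 0.4919 -0.0977  0.0841] in vise -0.0692 -0.0291 F [-0.06  0.35  0.15] gap 0.0005
shift [-0.0009  0.0002 -0.0001] turn [-0.0007  0.0002  0.0002]
```

View pics/z3.png

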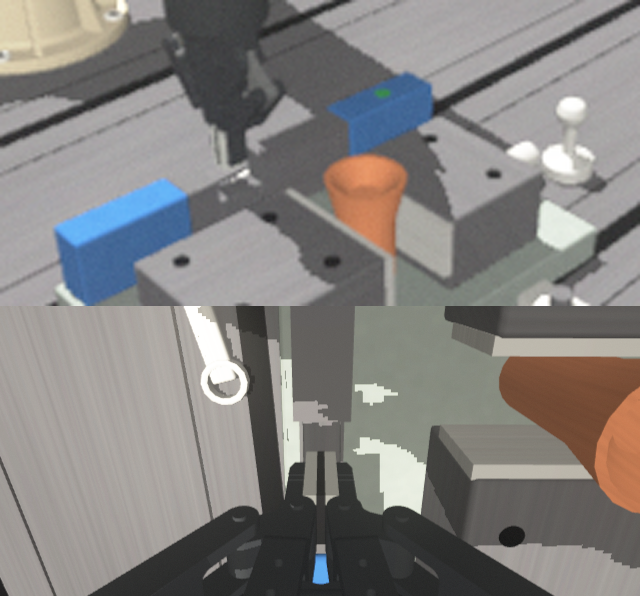

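Contact is lost (0.2 N) and the tip sank 1 mm below the edge, so it is in the groove; the wrist view shows the groove's near end at (322, 420). Going down.

Request:
drive_tool(moves=[[[0.005,0,0,0,0,0,255],[0.01,0,0,0,0,0,255],[0.015,0,0,0,0,0,255],[0.019,0,0,0,0,0,255],[0.022,0,0,0,0,0,255]]])

```text
clock: 5.8
tcp_pos: [0.4917, -0.0972, 0.062]
orientation: [-0.487, -0.512, -0.487, 0.513]
wrist_force: [-2.7, 0.5, 6.4]
finger_gap: 0.0
```

```bash
python3 -c "
from h import *
need([-.069,-.029,.053])"
```

```text
t 5.8 tcp [ 0.4917 -0.0972  0.062 ] in vise -0.0694 -0.0286 F [-2.68  0.49  6.44] gap 0.0
shift [0.009  0.0004 0.0004] turn [-0.0002 -0.0001  0.0006]
```

The plunger is met at z ≈ 0.062 with about 6 N, as expected. I'll press it to the stop.

Request:
drive_tool(moves=[[[0.003,0,0,0,0,0,255],[0.006,0,0,0,0,0,255],[0.008,0,0,0,0,0,255],[0.0095,0,0,0,0,0,255],[0.0105,0,0,0,0,0,255]]])

```text
clock: 6.42
tcp_pos: [0.4918, -0.0973, 0.0529]
orientation: [-0.487, -0.513, -0.487, 0.513]
wrist_force: [-5.6, 1.7, 20.1]
finger_gap: 0.0002
```

```bash
python3 -c "
from h import *
need([-.069,-.029,.053])"
```

```text
t 6.425 tcp [ 0.4918 -0.0973  0.0529] in vise -0.0693 -0.0287 F [-5.59  1.71 20.1 ] gap 0.0002
shift [-0.0001  0.0003  0.0003] turn [-0.0001  0.0002 -0.0002]
```

Hard stop reached (z 0.053, 20 N). I'll hold briefly, then retract straight up.

Request:
drive_tool(moves=[[[0.0012,0,0,0,0,0,255],[0.0012,0,0,0,0,0,255],[-0.005,0,0,0,0,0,255],[-0.02,0,0,0,0,0,255],[-0.045,0,0,0,0,0,255]]])

```text
clock: 7.05
tcp_pos: [0.4913, -0.0971, 0.0983]
orientation: [-0.487, -0.512, -0.488, 0.513]
wrist_force: [0.2, -0.1, -0.3]
finger_gap: 0.0002
```

Request:
drive_tool(moves=[[[-0.03,0,0,0,0,0,255],[-0.06,0,0,0,0,0,255],[-0.09,0,0,0,0,0,255],[-0.12,0,0,0,0,0,255],[-0.14,0,0,0,0,0,255]]])

```text
clock: 7.68
tcp_pos: [0.492, -0.0973, 0.2408]
orientation: [0.488, 0.513, 0.487, -0.512]
wrist_force: [-0.3, 0.3, 0.0]
finger_gap: 0.0001
```

```bash
python3 -c "
from h import *
need([-.069,-.029,.053])
for n in('wrist','scene','top'):
  im=cams.read_camera(n);cv2.imwrite('pics/%s4.png'%n,im)
im=cv2.imread('pics/scene4.png');b=cv2.imread('pics/scene0.png');f=lambda i:cv2.resize(i[165:260,170:400],(720,298),interpolation=cv2.INTER_CUBIC);cv2.imwrite('pics/z4.png',np.vstack([f(b),f(im)]))"
```

```text
t 7.675 tcp [ 0.492  -0.0973  0.2408] in vise -0.0691 -0.0287 F [-0.29  0.32  0.03] gap 0.0001
shift [ 1.878e-01 -1.000e-04  2.000e-04] turn [-0.0001  0.0005 -0.0012]
```

View pics/z4.png

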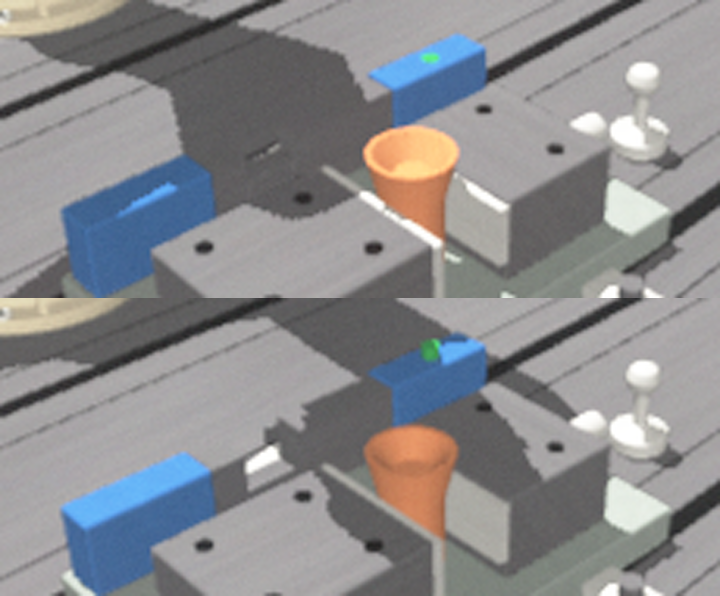

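View pics/wrist4.png

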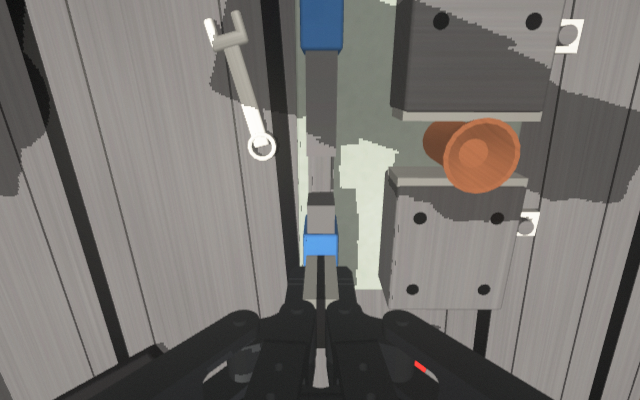

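View pics/top4.png

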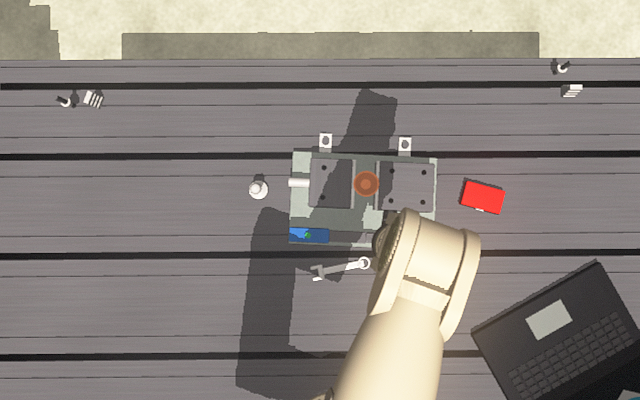

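The green pin at (430,350) in the enlarged scene now stands proud of its housing. The ball (258,187), case (482,196) and wrench (341,268) are where they were, and the gripper is clear. Handing in.

```bash
python3 -c "
from workcell import env,readout
print(env.hand_in()); print(readout.get_state()['wrist_force'])"
```

```text
the job is handed in; nothing more can be done
None
the job is handed in; nothing more can be done
```

The plunger is pressed fully down, and I handed the job in at about 7.8 s of the 51 s allowed; no verdict is reported.

- **Finding the groove:** I rested the closed fingertips on the lock bar's edge near the +y housing. The force was about 19 N at first touch, then about 5.5 N while sliding towards −y. Contact was lost at vise y ≈ −0.029 m, which matches the groove position seen in the camera views.
- **Pressing the plunger:** The fingertips met it at z ≈ 0.062 m with about 6 N and pushed it to the hard stop at z = 0.053 m with 20 N. I then retracted straight up to z = 0.24 m.
- **Last checks:** The green pin visibly stands above its housing, though I did not measure its height. The wrench, case and ball look unmoved in the top view, and the wrist force is about 0 N.
- **Disagreements:** The top and wrist cameras differed by 2–3 mm on the vise's position, which was within what the groove allows. I tried to read the wrist force once more after hand-in, but no value came back.

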